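# Pack up the short foot of a rocking sharpening machine

### The arm

A 6-joint arm with a two-finger parallel gripper is mounted at the origin on the work surface. World frame = base frame: x ahead of the robot, y to its left, z up, the work surface at z = 0. Lengths are in mm, angles in rad, forces in N, time in s.
With the tool pointing down it reaches from about 350 to 775 mm from the base axis. Payload 5.5 kg.
Tool frame: the origin (TCP) lies on the centre line of the jaws, within the pads' length; the fingertips stand 17 mm ahead of it and the grasp point (between the pads) lies 2 mm behind it; z points along the fingers, y is the line along which they close (so a half turn about z gives the same grasp; the last joint's range is limited). The gripper opens to 85 mm and grips with 20 to 120 N. Pads are 22 mm wide; open, the fingers measure 114 mm over their backs; the gripper's body (76 mm by 85 mm) begins 54 mm behind the grasp point. The pads swing forward as they close: fully open they stand 13 mm farther back than shut.
Start: joints at [-1.31, 0.313, 0.046, 1.304, 0, 1.431], TCP at [224.339, -529.474, 248.323] pointing down, gripper open.
Joint ranges: [-2.76, 2.76], [-0.86, 1.69], [-1.03, 1.26], [-2.2, 2.34], [-1.47, 1.5], [-3.14, 3.14]. Speed limits (rad/s): [2.57, 2.57, 3.14, 3.14, 3.14, 3.14].

### API

Orientations are given as a unit quaternion [x, y, z, w].
In Python, from station import env gives the robot as it stands. The module is installed in compiled form; this text tells all that it offers.
- The arm moves only by the shell command python3 -m crank 'ROWS' [FORCE]. ROWS is a JSON object whose key "ticks" holds a list of rows, 1 to 5 of them, each of 5 numbers: dx, dy, dz in normalised numbers (1 is 250 mm), then a turn about the tool's z in fractions of the full range, 1 being 180 degrees, then the finger opening in mm; each row shifts and turns the commanded pose from where the row before left it, along the tool's axes as they then stand; what a row does not reach is not made up. A row lasts 1/12 s, in which the tool goes at most 41.7 mm and 0.125 rad, less where a joint would pass 70% of its speed; a pose out of reach is approached as far as the arm can. The fingers move at their own pace and stop on an object; FORCE is the grip in N (left out, the last holds). Time passes only in rows, so rows that do not move let the fingers close. It prints the time, the measured TCP pose, the force, the opening and the grip force at its end. No shift or turn number may pass 1 either way. Input that does not fit is refused with a message, and nothing moves.
- env.observe(): the state, without advancing time (a new reading comes with each control period).
- env.grab_frame(name): name is "scene" or "top"; returns a dict with "color" (480x640x3 uint8, blue, green, red), "K" (3x3 intrinsics, pixels), "dist_coeffs" ([k1, k2, p1, p2, k3] as OpenCV has them; the pictures are not rectified), "rvec" (rotation vector, rad) and "tvec" (3), from world to camera coordinates, as OpenCV has them. Camera axes: x right, y down, z forward; pixel columns grow to the right and rows downward; lengths in mm; the calibration is good to about 2 mm. A picture is of the moment at which its call begins. There is no depth.
- env.sign_off(): hands the job in; it is judged then, once.
The state is a dict: "clock": time; "joints": joint angles; "qd": joint speeds; "tau": joint torques, N m; "position": TCP position; "eef_rot": TCP orientation; "contact_force": force on the tool from outside, world axes, zero at the start; "torque": the same for the moment, N m; "finger_gap": finger opening in mm; "gripper_force": force on a finger pad.
Only numpy, scipy, OpenCV 4.12 (cv2) and the standard library are available. Lean on these libraries where they do the work, as an engineer would, in place of code of your own. Each camera call takes 0.05 s, during which the arm holds its last target. There are 200 camera calls.

### The job

The sharpening machine on the bench rocks because the levelling foot at its red-dotted corner is seized too short. Slide the blue packers in flat under that foot, one on another, as many as leave good room for the wooden wedge, then push the wedge in on top of them, thin end first and gently, just until the machine stands firm on all four feet. None of the other feet may be jacked off the bench, and the machine must not be forced or shoved along; leave the other things on the bench where they are.

Things in the scene. Friction and masses are not known exactly. Their poses are not given: they have to be found in the camera images.
- machine: Sharpening machine, about 4.5 kg, loose on the bench. Grey base plate 240 (its x) x 300 mm (its y), 34 to 48 mm above the bench; green housing 150 x 210 mm amid it, up to 108 mm; stone disc on top, to 144 mm; tool rest at its +y side, to 176 mm. Four feet (black pads 26 mm across) at x = +-100, y = +-130 mm. Origin on the bench under its middle, z up; starts level on three feet.
- short_corner (a point): Red dot on top of the base plate, 48 mm up, straight above the middle of the short foot (machine x -100, y -130 mm), 20 mm in from the plate's -x and -y edges; the bench outside these is clear. The foot hangs an unknown 10.8 to 17.5 mm off the bench. About 4 N pressed on the dot rocks the corner down until the foot meets the bench; it comes back up level when let go.
- foot_near_left: One of the machine's three good feet (the third is diagonally across from the short one), standing on the bench at machine x -100, y 130 mm: black pad 26 mm across, 10 mm thick, on a stud; origin under its middle. It must go on carrying weight.
- foot_far_right: One of the machine's three good feet (the third is diagonally across from the short one), standing on the bench at machine x 100, y -130 mm: black pad 26 mm across, 10 mm thick, on a stud; origin under its middle. It must go on carrying weight.
- packer0: Blue plastic flat packer, 120 mm (x) x 28 mm (y) x 5 mm thick, 24 g, lying flat on the bench; origin under its middle. All three are alike and may not all be needed: a gap of 4 to 10 mm should be left between packers and foot, so that the wedge reaches right under the foot before it bears.
- packer1: Blue plastic flat packer, 120 mm (x) x 28 mm (y) x 5 mm thick, 24 g, lying flat on the bench; origin under its middle. All three are alike and may not all be needed: a gap of 4 to 10 mm should be left between packers and foot, so that the wedge reaches right under the foot before it bears.
- packer2: Blue plastic flat packer, 120 mm (x) x 28 mm (y) x 5 mm thick, 24 g, lying flat on the bench; origin under its middle. All three are alike and may not all be needed: a gap of 4 to 10 mm should be left between packers and foot, so that the wedge reaches right under the foot before it bears.
- wedge: Dark hardwood wedge lying flat, 170 mm (x) x 28 mm (y), 30 g; flat below, 2 mm thick at the thin end (+x) rising evenly to 12 mm at the thick end (-x); origin under its middle. Friction on foot and packers about 0.6, so it stays where pushed, and the push is about 1.3 times the foot's load on it. Once it bears, its thick end should still stick out past the plate.
- gouge: Bystander: carving gouge lying flat, 250 mm long, 28 mm high, wooden handle, steel blade; origin under the blade's root.
- mallet: Bystander: round wooden carver's mallet standing on its head, 94 mm across, 225 mm high; origin under its centre.
- tin: Bystander: yellow and silver tin of honing paste, 68 mm across, 45 mm high; origin under its centre.
- mug: Bystander: white mug, 82 mm across, 92 mm high, handle on its +y side; origin under its centre.
- strop: Bystander: leather strop paddle lying flat, 280 x 50 mm, 17 mm high; its handle towards its -y; origin underneath, 60 mm from the middle of the leather.
Not all that is in view belongs to the job. Leave any grey or orange look-alike of the packer1 alone.

How it is judged (in metres and radians):
On the way, in this order (a step that is already met when the one before it is completed fails the run):
1. a packer lies flat on the bench under the short foot, before the wedge goes in (((x of short_corner in the frame of packer0 between -0.05 and 0.05 m and y of short_corner in the frame of packer0 between -0.013 and 0.013 m and height (world z) of packer0 below 0.004 m and angle between packer0's own z axis and vertical below 0.06 rad) or (x of short_corner in the frame of packer1 between -0.05 and 0.05 m and y of short_corner in the frame of packer1 between -0.013 and 0.013 m and height (world z) of packer1 below 0.004 m and angle between packer1's own z axis and vertical below 0.06 rad) or (x of short_corner in the frame of packer2 between -0.05 and 0.05 m and y of short_corner in the frame of packer2 between -0.013 and 0.013 m and height (world z) of packer2 below 0.004 m and angle between packer2's own z axis and vertical below 0.06 rad)) and contact force between machine and wedge below 0.1 N), for 0.2 s.
2. the wedge lies on the packers with its thin end under the short foot (x of short_corner in the frame of wedge between -0.085 and 0.085 m and y of short_corner in the frame of wedge between -0.013 and 0.013 m and (contact force between wedge and packer0 above 0.05 N or contact force between wedge and packer1 above 0.05 N or contact force between wedge and packer2 above 0.05 N)), for 0.1 s.
At the end, for the whole second after the job is handed in: The short foot bears on the wedge with over 1.5 N, its middle over the wedge (within 13 mm of the centre line), and the wedge on the packers with over 1 N; the two good feet beside it still carry over 0.5 N each, so all four bear; all at rest and let go (contact force between machine and wedge above 1.5 N and (contact force between wedge and packer0 above 1 N or contact force between wedge and packer1 above 1 N or contact force between wedge and packer2 above 1 N) and x of short_corner in the frame of wedge between -0.08 and 0.08 m and y of short_corner in the frame of wedge between -0.013 and 0.013 m and contact force between each of foot_near_left, foot_far_right and anything else above 0.5 N and linear speed of each of machine, wedge below 0.01 m/s); the robot touches nothing.
It fails at once if the machine shoved more than 15 mm along the bench (distance of machine from where it was at the start of the episode above 0.015 m).
It fails at once if the machine tipped by more than 0.17 rad (angle between machine's own z axis and vertical above 0.17 rad).
It fails at once if a packer or the wedge forced against the machine with more than 30 N (contact force between machine and packer0 above 30 N or contact force between machine and packer1 above 30 N or contact force between machine and packer2 above 30 N or contact force between machine and wedge above 30 N).
It fails at once if a bystander moved more than 30 mm (distance of any of gouge, mallet, tin, mug, strop from where it was at the start of the episode above 0.03 m).
It also fails if it takes over 72 s, if anything falls off the work surface, if the arm or the gripper's body presses on something with over 40 N, if the wrist force passes 120 N, or if a joint passes its speed limit or range.

## Working session

There is one attempt and no reset: what is moved stays moved. The work goes in short steps, Python scripts to look and compute and a shell command to move; the robot and the scene stay as the last step left them, time stands still between calls to the robot, and variables do not carry over. Pictures are saved under pics/ and viewed, at most 10 in all, crops included, and the job is handed in when it is done.

```bash
mkdir -p pics
python3 - <<'E'
from station import env
import cv2
s=env.observe()
for k,v in s.items(): print(k,v)
for n in("scene","top"):
    f=env.grab_frame(n); cv2.imwrite(f"pics/{n}0.png",f["color"]); print(n,f["K"],f["dist_coeffs"],f["rvec"],f["tvec"])
E
```

```text
clock 0.0
joints [-1.30960771e+00  3.14058524e-01  4.50030476e-02  1.30359532e+00
 -1.63092721e-05  1.43121122e+00]
qd [ 0.00042682  0.00010371 -0.00088621  0.00056407  0.00029478 -0.00043701]
tau [-1.12217763e-04 -4.80634582e+01  2.98529881e+01  1.95770472e-02
 -7.22365758e-05 -6.11744639e-06]
position [ 224.1982637  -528.98355054  247.38561125]
eef_rot [ 9.79989224e-01  1.99048389e-01 -6.44823742e-05 -9.25026522e-04]
contact_force [0.46413558 0.34840155 1.25876796]
torque [-0.00105454  0.00777089 -0.01691607]
gripper_force 0.0
finger_gap 85.41023995501463
scene [[480.75510218   0.         332.68398204]
 [  0.         480.75510218 241.34860083]
 [  0.           0.           1.        ]] [-0.07259217  0.          0.          0.          0.        ] [ 2.15165735  0.73758364 -0.34264555] [-330.68189404 -174.77377146 1533.43465967]
top [[457.28039825   0.         315.35401433]
 [  0.         457.28039825 237.2604957 ]
 [  0.           0.           1.        ]] [-0.06173204  0.          0.          0.          0.        ] [ 2.21529045 -2.16098506  0.09060415] [ -99.13906079  511.40410418 1049.49922755]
```

View pics/scene0.png

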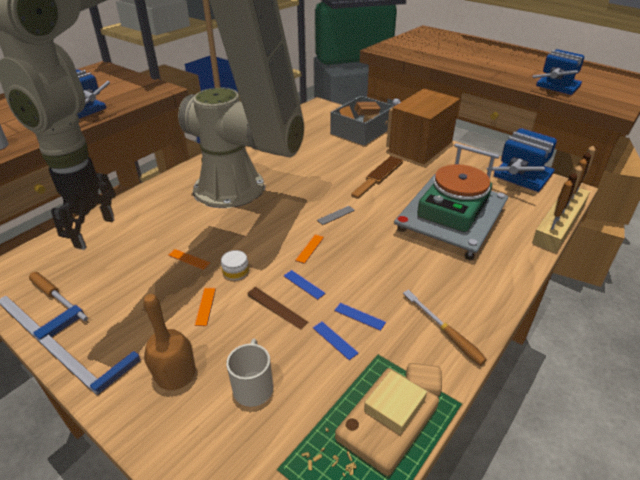

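View pics/top0.png

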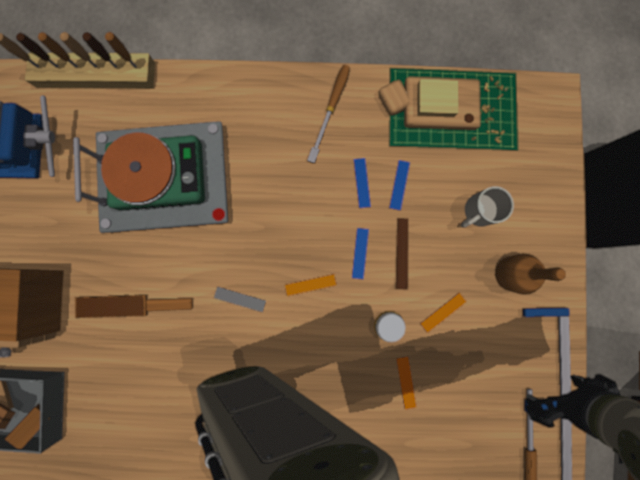

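The scene picture shows blue packers at (304,285), (359,316) and (335,340), the dark wedge at (277,307) and the red dot at (403,219). In the top view the packers are at (362,183), (399,185) and (360,253), the wedge at (402,253) and the dot at (218,214). The look-alikes are orange at (310,285), (443,312) and (406,383) and grey at (240,299), so I leave those alone. The blue saw parts at (545,312) and the blue vices don't match the packers either.

```bash
cat > h.py <<'E'
from station import env
import cv2, numpy as np
from scipy.spatial.transform import Rotation as R
def ray(f,px):
    p=cv2.undistortPoints(np.array(px,float).reshape(-1,1,2),f["K"],f["dist_coeffs"]).reshape(-1,2)
    M=cv2.Rodrigues(np.array(f["rvec"]))[0]; c=-M.T@np.ravel(f["tvec"])
    return c,np.c_[p,np.ones(len(p))]@M
def plane(f,px,z):
    c,d=ray(f,px); return c+d*((z-c[2])/d[:,2])[:,None]
def tri(fa,a,fb,b):
    (c1,d1),(c2,d2)=ray(fa,[a]),ray(fb,[b]); d1=d1[0]/np.linalg.norm(d1); d2=d2[0]/np.linalg.norm(d2)
    t=np.linalg.lstsq(np.c_[d1,-d2],c2-c1,rcond=None)[0]; p,q=c1+t[0]*d1,c2+t[1]*d2
    return (p+q)/2,np.linalg.norm(p-q)
def blobs(f,lo,hi,amin=80):
    m=cv2.inRange(cv2.cvtColor(f["color"],cv2.COLOR_BGR2HSV),np.array(lo),np.array(hi))
    return [c.reshape(-1,2) for c in cv2.findContours(m,cv2.RETR_EXTERNAL,cv2.CHAIN_APPROX_NONE)[0] if cv2.contourArea(c)>amin]
def rect(f,c,z):
    P=plane(f,c,z)[:,:2].astype(np.float32)
    (x,y),(w,h),a=cv2.minAreaRect(P)
    if w<h: w,h,a=h,w,a+90
    return np.round([x,y,w,h,(a+90)%180-90],1)
BLUE=([108,120,60],[125,255,255]); WOOD=([4,90,25],[16,255,105]); RED=([0,190,120],[6,255,255])
E
python3 - <<'E'
from h import *
F={n:env.grab_frame(n) for n in("scene","top")}
for nm,(lo,hi),z in(("blue",BLUE,5),("wood",WOOD,7),("red",RED,48)):
    for n,f in F.items():
        for c in blobs(f,lo,hi,25):
            m=c.mean(0).round(1); print(nm,n,m,len(c),rect(f,c,z))
# hues
for n,p in(("top",(402,253)),("top",(362,183)),("top",(218,214)),("scene",(277,307))): 
    print(cv2.cvtColor(F[n]["color"],cv2.COLOR_BGR2HSV)[p[1],p[0]])
t=F["top"]["color"][140:310,190:430]; cv2.imwrite("pics/crop1.png",cv2.resize(t,None,fx=3.3,fy=3.3,interpolation=2))
E
```

```text
blue scene [114.  370.5] 98 [ 336.4 -636.4  108.5   19.5  -87.8]
blue scene [334.9 340. ] 87 [ 645.4 -288.2  116.5   25.4  -10.2]
blue scene [ 57.  321.8] 100 [ 113.7 -644.   107.6   31.8  -87.7]
blue scene [360.  316.1] 100 [ 648.2 -197.7  116.    25.3    7.7]
blue scene [304.  284.1] 78 [ 479.1 -196.3  116.1   25.4   -5. ]
blue scene [508.1 150.6] 62 [616.9 792.4 128.   37.3 -73.2]
blue scene [ 94.2 105.4] 48 [-945.8   89.6  105.6   63.6  -57.1]
blue scene [85.9 78.9] 40 [-1272.8   234.1   117.4    72.5    -9.2]
blue scene [225.4  74.1] 83 [-790.8  694.8  467.9   64.2  -36.8]
blue scene [201.8  72.1] 96 [-895.4  620.7  458.8  122.4  -37.7]
blue top [359.8 253. ] 112 [ 479.9 -192.6  115.4   24.3   -5.2]
blue top [399.2 184.5] 108 [ 646.3 -285.   116.    24.   -10.6]
blue top [361.7 182.7] 109 [ 649.  -194.1  115.8   24.5    7.1]
wood scene [351.6 424. ] 30 [ 794.  -430.1   20.8   20.6   37.7]
wood scene [471.6 401.8] 91 [ 953.  -248.   115.3    4.3  -89.9]
wood scene [ 59.4 407.7] 153 [ 3.175e+02 -7.622e+02  2.181e+02  1.940e+01 -3.000e-01]
wood scene [492.6 367.5] 57 [ 952.4 -145.9
[... 2253 characters left out ...]
]
wood top [ 64.5 141.7] 237 [724.2 528.3 163.2  71.9  11.3]
wood top [390.4 106.2] 78 [ 838.9 -258.8   79.1   36.9   60.8]
wood top [341.5  89.5] 78 [ 877.4 -141.9  105.2    6.8  -19.9]
wood top [335.2  85. ] 78 [ 889.9 -125.3  104.8    8.8  -19.5]
wood top [75.7 47.4] 64 [972.9 522.2  89.5  21.3  47. ]
wood top [13.  47.8] 68 [975.2 688.9 100.4  22.1  53.5]
wood top [94.7 45. ] 80 [985.9 480.7  71.7  19.4  46.6]
wood top [28.7 44.3] 76 [988.8 651.5  74.3  19.9  50. ]
wood top [117.6  46.1] 71 [977.  415.2  90.7  23.3  43.2]
wood top [52.4 45.4] 78 [977.7 581.8 108.1  21.9  49.8]
red top [218.3 213.9] 27 [559.3 136.3  23.   20.6   2.4]
[ 11 148  74]
[108 194 138]
[  3 224 131]
[ 15 169  95]
```

View pics/crop1.png

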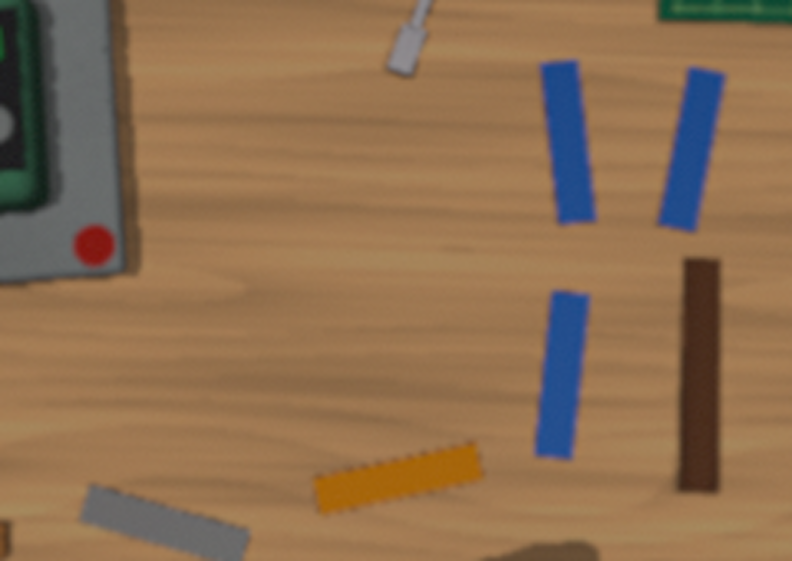

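The crop shows three plain blue strips at (567,142), (691,150) and (562,375) with the dark wedge at (700,375) and the red dot at (94,245). The orange and grey strips are the look-alikes. Next I triangulate heights, the wedge's thick end and the machine's yaw.

Run:
```python
from h import *
F={n:env.grab_frame(n) for n in("scene","top")}; S,T=F["scene"],F["top"]
def near(f,col,p):
    return min(blobs(f,*col,12),key=lambda c:np.hypot(*(c.mean(0)-p)))
def ctr(c): m=cv2.moments(c.reshape(-1,1,2)); return np.array([m["m10"],m["m01"]])/m["m00"]
def ends(f,c): # mids of short sides in px, ordered by world x
    b=cv2.boxPoints(cv2.minAreaRect(c.astype(np.float32)))
    i=0 if np.hypot(*(b[0]-b[1]))<np.hypot(*(b[1]-b[2])) else 1
    e=[(b[i]+b[i+1])/2,(b[(i+2)%4]+b[(i+3)%4])/2]
    return sorted(e,key=lambda p:plane(f,[p],5)[0][0])
R2=([0,150,80],[8,255,255])
cs,ct=near(S,R2,(403,219)),near(T,R2,(218,214))
print("dot",ctr(cs),ctr(ct),tri(S,ctr(cs),T,ctr(ct)), plane(S,[ctr(cs)],48),plane(T,[ctr(ct)],48))
for nm,col,a,b in(("A",BLUE,(335,340),(399,185)),("B",BLUE,(360,316),(362,183)),("C",BLUE,(304,284),(360,253)),("W",WOOD,(277,307),(402,253))):
    cs,ct=near(S,col,a),near(T,col,b); print(nm,tri(S,ctr(cs),T,ctr(ct)))
    for p,q in zip(ends(S,cs),ends(T,ct)): print("   end",tri(S,p,T,q))
# plate lower (-x) edge in the top view: grey mask
hsv=cv2.cvtColor(T["color"],cv2.COLOR_BGR2HSV); m=cv2.inRange(hsv,(80,0,70),(135,60,175)); m[:,:95]=0;m[:,235:]=0;m[:115]=0;m[240:]=0
c=max(cv2.findContours(m,0,1)[0],key=cv2.contourArea).reshape(-1,2); print("plate",rect(T,c,48))
k=S["color"][150:270,340:540]; cv2.imwrite("pics/crop2.png",cv2.resize(k,None,fx=4,fy=4,interpolation=2))
```

```text
dot [402.34848485 218.61111111] [218.11045365 213.88954635] (array([557.76649931, 135.82775709,  48.72521667]), np.float64(4.093252947195807)) [[555.97329741 134.99860583  48.        ]] [[559.51777749 137.25169488  48.        ]]
A (array([ 646.20603123, -285.72133942,    0.95215014]), np.float64(1.00633053544866))
   end (array([ 587.49391267, -275.97127647,    4.33929934]), np.float64(4.909719837385115))
   end (array([ 703.18795373, -296.72021731,    2.56377368]), np.float64(1.3577578765773264))
B (array([ 648.85480622, -195.04418745,    2.17903055]), np.float64(1.2657307664718787))
   end (array([ 590.09897276, -202.79532382,    3.56172679]), np.float64(4.002921195739135))
   end (array([ 706.47375316, -187.68427222,    2.33288636]), np.float64(1.702868332312547))
C (array([ 479.30556379, -193.57700237,    1.77789857]), np.float64(1.9610189676683554))
   end (array([ 420.4474274 , -189.33329858,    4.85635753]), np.float64(5.437302663002401))
   end (array([ 536.9863562 , -198.77142402,    1.66022008]), np.float64(1.8984163579235378))
W (array([ 478.52617556, -293.58153392,    2.90458056]), np.float64(3.0753121614210546))
   end (array([ 396.81395341, -293.78468474,    8.67833625]), np.float64(8.374165494690315))
   end (array([ 564.3827182 , -293.23879229,   -2.2049521 ]), np.float64(6.49544528778028))
plate [643.4 274.7 293.1 233.8 -84.1]
```

View pics/crop2.png

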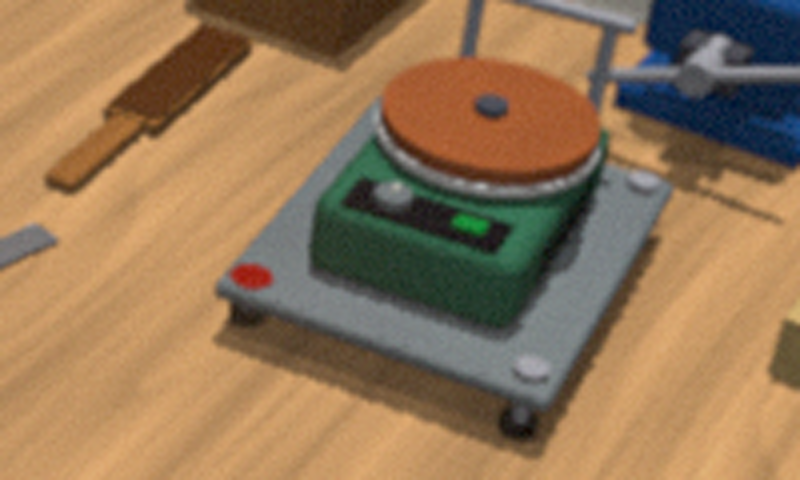

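The crop shows the red dot at (250,276) with the short foot hanging clear under it, and the good foot at (520,410) on the bench. The dot is at about (557.5, 136, 48), the machine's yaw is about +0.10, and the wedge's thick end is at low x (396) with its thin end at 565. First I measure the gap by pressing the dot down with closed fingers.

Units first: shifts go in shares of 250 mm and turns go in shares of 180 degrees. So 0.12 rad / 3.1416 = 0.0382.

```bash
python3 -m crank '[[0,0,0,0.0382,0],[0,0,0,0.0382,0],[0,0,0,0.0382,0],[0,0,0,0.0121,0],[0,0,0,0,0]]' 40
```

```text
refused: ROWS must be an object with the rows under "ticks". Nothing was moved.
```

The error is about the shape of the input: an object with the rows under "ticks". Fixing that and sending the same move.

```bash
python3 -m crank '{"ticks": [[0,0,0,0.0382,0],[0,0,0,0.0382,0],[0,0,0,0.0382,0],[0,0,0,0.0121,0],[0,0,0,0,0]]}' 40 && for i in 1 2 3; do :; done; python3 -m crank '{"ticks": [[0.068,-0.136,0,0,0],[0.068,-0.136,0,0,0],[0.068,-0.136,0,0,0],[0.068,-0.136,0,0,0],[0.068,-0.136,0,0,0]]}' && python3 -m crank '{"ticks": [[0.068,-0.136,0,0,0],[0.068,-0.136,0,0,0],[0.068,-0.136,0,0,0],[0.068,-0.136,0,0,0],[0.068,-0.136,0,0,0]]}' && python3 -m crank '{"ticks": [[0.068,-0.136,0,0,0],[0.068,-0.136,0,0,0],[0.068,-0.136,0,0,0],[0.068,-0.136,0,0,0],[0,0,0,0,0]]}'
```

```text
clock: 0.72
position: [224.3, -529.4, 248.2]
eef_rot: [1.0, 0.001, -0.0, -0.0]
contact_force: [0.2, 0.1, 0.0]
finger_gap: 25.8
gripper_force: 0.0
clock: 1.13
position: [309.2, -357.6, 248.3]
eef_rot: [1.0, 0.002, 0.0, 0.0]
contact_force: [1.3, -0.5, -0.2]
finger_gap: -0.2
gripper_force: 0.0
clock: 1.55
position: [393.8, -187.3, 248.5]
eef_rot: [1.0, 0.002, 0.0, 0.0]
contact_force: [0.7, 0.2, -0.2]
finger_gap: -0.2
gripper_force: 0.0
clock: 1.97
position: [462.9, -47.6, 248.5]
eef_rot: [1.0, 0.006, 0.001, -0.001]
contact_force: [-0.3, -0.1, 0.3]
finger_gap: -0.1
gripper_force: 0.0
```

To row units: -37 mm / 250 = -0.148, -36 mm / 250 = -0.144.

```bash
python3 -m crank '{"ticks": [[0.076,-0.144,0,0,0],[0.076,-0.144,0,0,0],[0.076,-0.144,0,0,0],[0.076,-0.148,0,0,0],[0.076,-0.148,0,0,0]]}' && python3 -m crank '{"ticks": [[0,-0.004,0.128,0,0],[0,0,0.128,0,0],[0,0,0.128,0,0],[0,0,0.128,0,0],[0,0,0.128,0,0]]}' && python3 -m crank '{"ticks": [[0,0,0.04,0,0],[0,0,0.008,0,0],[0,0,0,0,0]]}'
```

```text
clock: 2.38
position: [556.2, 109.5, 248.5]
eef_rot: [1.0, 0.023, -0.0, -0.01]
contact_force: [-0.3, 0.1, -0.4]
finger_gap: 0.0
gripper_force: 0.0
clock: 2.8
position: [555.7, 108.2, 87.2]
eef_rot: [1.0, 0.022, -0.0, -0.01]
contact_force: [1.1, 0.7, 0.1]
finger_gap: 0.5
gripper_force: 0.0
clock: 3.05
position: [555.8, 108.4, 76.7]
eef_rot: [1.0, 0.021, -0.001, -0.01]
contact_force: [-0.5, 0.1, 0.1]
finger_gap: 0.1
gripper_force: 0.0
```

To row units: -14 mm / 250 = -0.056, 6 mm / 250 = 0.024, 0.043 rad / 3.1416 = 0.0137.

```bash
python3 -m crank '{"ticks": [[0,0,0,0.0137,0],[0.004,-0.056,0,0,0],[0.004,-0.056,0,0,0],[0,0,0.024,0,0],[0,0,0,0,0]]}' && for r in 1; do python3 -m crank '{"ticks": [[0,0,0.008,0,0],[0,0,0.008,0,0],[0,0,0,0,0]]}'; python3 -m crank '{"ticks": [[0,0,0.004,0,0],[0,0,0.004,0,0],[0,0,0,0,0]]}';python3 -m crank '{"ticks": [[0,0,0.004,0,0],[0,0,0.004,0,0],[0,0,0,0,0]]}';python3 -m crank '{"ticks": [[0,0,0.008,0,0],[0,0,0,0,0]]}';done | grep -E "pos|cont|rot"
```

```text
clock: 3.47
position: [558.1, 112.7, 71.7]
eef_rot: [1.0, 0.019, -0.0, -0.02]
contact_force: [-0.3, 0.3, 0.3]
finger_gap: -0.2
gripper_force: 0.0
position: [557.3, 112.2, 66.9]
eef_rot: [1.0, 0.019, -0.001, -0.02]
contact_force: [-0.6, 0.4, -0.4]
position: [557.6, 112.1, 65.1]
eef_rot: [1.0, 0.019, -0.001, -0.02]
contact_force: [0.3, -0.4, -0.7]
position: [557.6, 112.0, 63.7]
eef_rot: [1.0, 0.019, -0.001, -0.019]
contact_force: [-1.8, -0.9, 6.1]
position: [557.2, 111.7, 61.6]
eef_rot: [1.0, 0.019, -0.001, -0.019]
contact_force: [-1.9, -2.5, 6.0]
```

Joint 6 is at its limit, so I lift, take the half turn (the same grasp) and press again.

To row units: -20 mm / 250 = -0.08, -0.124 rad / 3.1416 = -0.0395.

```bash
python3 -m crank '{"ticks": [[0,0,-0.08,0,0],[0,0,-0.08,0,0],[0,0,0,-0.0395,0],[0,0,0,-0.0395,0],[0,0,0,-0.0395,0]]}' >/dev/null && python3 -m crank '{"ticks": [[0,0,0,-0.0395,0],[0,0,0,-0.0395,0],[0,0,0,-0.0395,0],[0,0,0,-0.0395,0],[0,0,0,-0.0395,0]]}' >/dev/null && python3 -m crank '{"ticks": [[0,0,0,-0.0395,0],[0,0,0,-0.0395,0],[0,0,0,-0.0395,0],[0,0,0,-0.0395,0],[0,0,0,-0.0395,0]]}'>/dev/null && python3 -m crank '{"ticks": [[0,0,0,-0.0395,0],[0,0,0,-0.0395,0],[0,0,0,-0.0395,0],[0,0,0,-0.0395,0],[0,0,0,-0.0395,0]]}' >/dev/null&& python3 -m crank '{"ticks": [[0,0,0,-0.0395,0],[0,0,0,-0.0395,0],[0,0,0,-0.0395,0],[0,0,0,-0.0395,0],[0,0,0,-0.0395,0]]}'>/dev/null && python3 -m crank '{"ticks": [[0,0,0,-0.0395,0],[0,0,0,-0.0395,0],[0,0,0,0,0]]}'; python3 -c "
from h import *
s=env.observe();print(s['joints'],R.from_quat(s['eef_rot']).as_matrix())"
```

```text
clock: 6.72
position: [557.9, 110.7, 101.2]
eef_rot: [0.0, 1.0, 0.02, -0.001]
contact_force: [-0.6, 0.4, -0.2]
finger_gap: -0.2
gripper_force: 0.0
[ 0.0348952   0.38449687 -0.22580749  0.9615695   0.03941493  0.03574657] [[-9.99996573e-01  9.20832496e-04 -2.45080088e-03]
 [ 8.23699765e-04  9.99225418e-01  3.93431777e-02]
 [ 2.48513101e-03  3.93410241e-02 -9.99222752e-01]]
```

To row units: 14 mm / 250 = 0.056, 12 mm / 250 = 0.048.

```bash
python3 -m crank '{"ticks": [[0,0.048,0.056,0,0],[0,0.048,0.056,0,0],[0,0,0.02,0,0],[0,0,0.008,0,0],[0,0,0,0,0]]}' | grep -E "pos|cont|rot"; for r in 1; do python3 -m crank '{"ticks": [[0,0,0.004,0,0],[0,0,0.004,0,0],[0,0,0,0,0]]}'; python3 -m crank '{"ticks": [[0,0,0.004,0,0],[0,0,0.004,0,0],[0,0,0,0,0]]}';python3 -m crank '{"ticks": [[0,0,0.008,0,0],[0,0,0.008,0,0],[0,0,0,0,0]]}';python3 -m crank '{"ticks": [[0,0,0.008,0,0],[0,0,0.008,0,0],[0,0,0,0,0]]}';done | grep -E "pos|cont"
```

```text
position: [557.4, 135.8, 66.8]
eef_rot: [0.003, 1.0, 0.019, -0.002]
contact_force: [-0.3, 0.3, -0.4]
position: [558.3, 135.7, 65.7]
contact_force: [-0.2, 0.8, -0.3]
position: [558.2, 135.6, 64.1]
contact_force: [-1.8, -2.1, 5.1]
position: [557.6, 135.2, 59.8]
contact_force: [-3.0, -4.4, 7.1]
position: [557.4, 135.2, 55.7]
contact_force: [-3.9, -4.7, 7.3]
```

To row units: 1 mm / 250 = 0.004.

```bash
for r in 1; do python3 -m crank '{"ticks": [[0,0,0.004,0,0],[0,0,0,0,0]]}'; python3 -m crank '{"ticks": [[0,0,0.004,0,0],[0,0,0,0,0]]}'; python3 -m crank '{"ticks": [[0,0,0.004,0,0],[0,0,0,0,0]]}';python3 -m crank '{"ticks": [[0,0,0.004,0,0],[0,0,0,0,0]]}';done | grep -E "pos|cont"
```

```text
position: [557.2, 135.1, 54.9]
contact_force: [-3.2, -4.6, 6.9]
position: [557.2, 135.2, 53.8]
contact_force: [-4.5, -4.5, 6.3]
position: [557.1, 135.1, 53.2]
contact_force: [-4.2, -5.3, 9.2]
position: [557.1, 135.2, 53.0]
contact_force: [-5.9, -6.0, 14.2]
```

The foot meets the bench after about 11.3 to 12 mm, so one packer leaves 6 to 7 mm. Two packers would leave too little, so I use one. Next I fetch packer C, the one at (480,-194).

To row units: -30 mm / 250 = -0.12, -20 mm / 250 = -0.08, 0.09 rad / 3.1416 = 0.0286.

```bash
for i in 1; do python3 -m crank '{"ticks": [[0,0,-0.024,0,0],[0,0,-0.08,0,0],[0,0,-0.12,0,50],[0,0,-0.12,0,50],[0,0,0,0.0286,50]]}';  python3 -m crank '{"ticks": [[0.06,-0.128,0,0,50],[0.06,-0.128,0,0,50],[0.06,-0.128,0,0,50],[0.06,-0.128,0,0,50],[0.06,-0.128,0,0,50]]}'; python3 -m crank '{"ticks": [[0.06,-0.128,0,0,50],[0.06,-0.128,0,0,50],[0.06,-0.128,0,0,50],[0.06,-0.128,0,0,50],[0,0,0,0,50]]}'; done; python3 -c "
from h import *
s=env.observe();print(s['joints'],R.from_quat(s['eef_rot']).as_matrix().round(3))"
```

```text
clock: 9.22
position: [561.6, 133.5, 143.5]
eef_rot: [0.047, 0.999, 0.02, 0.003]
contact_force: [1.2, 0.6, 0.6]
finger_gap: 35.8
gripper_force: 0.0
clock: 9.63
position: [467.6, -19.8, 131.7]
eef_rot: [0.047, 0.999, 0.02, -0.002]
contact_force: [0.6, -0.4, 0.3]
finger_gap: 50.2
gripper_force: 0.0
clock: 10.05
position: [394.5, -144.8, 127.0]
eef_rot: [0.05, 0.999, 0.019, -0.002]
contact_force: [0.1, -0.1, -0.1]
finger_gap: 50.0
gripper_force: 0.0
[-0.56401246  0.11117413 -0.52348716  0.95847539  0.02997812 -0.46370912] [[-0.995  0.101 -0.003]
 [ 0.1    0.994  0.037]
 [ 0.007  0.037 -0.999]]
```

To row units: 25 mm / 250 = 0.1, -23 mm / 250 = -0.092.

```bash
for i in 1; do python3 -m crank '{"ticks": [[-0.088,-0.088,0.08,0,50],[-0.092,-0.092,0.08,0,50],[0,0,0.1,0,50],[0,0,0.08,0,50],[0,0,0,0,50]]}'; done
python3 - <<'E'
from h import *
f=env.grab_frame("top"); s=env.observe()
for c in blobs(f,*BLUE): print(c.mean(0),rect(f,c,5))
E
```

```text
clock: 10.47
position: [434.9, -184.7, 36.5]
eef_rot: [0.047, 0.999, 0.021, -0.005]
contact_force: [-0.6, 0.4, -0.2]
finger_gap: 50.7
gripper_force: 0.0
[360.66666667 241.51515152] [ 505.7 -195.6   63.6   25.4   -5.3]
[399.23148148 184.53703704] [ 646.3 -285.   116.    24.   -10.6]
[361.71559633 182.73394495] [ 649.  -194.3  115.8   24.2    7.2]
```

To row units: 10 mm / 250 = 0.04, 9 mm / 250 = 0.036.

```bash
python3 -m crank '{"ticks": [[0,-0.024,0.04,0,50],[0,0,0.036,0,50],[0,0,0,0,50]]}' && python3 -m crank '{"ticks": [[0,0,0,0,24],[0,0,0,0,24],[0,0,0,0,24],[0,0,0,0,24],[0,0,0,0,24]]}' 40 && python3 -m crank '{"ticks": [[0,0,-0.008,0,24],[0,0,-0.04,0,24],[0,0,-0.04,0,24],[0,0,0,-0.0302,24],[0,0,0,0,24]]}'
python3 - <<'E'
from h import *
f=env.grab_frame("top"); g=env.grab_frame("scene"); s=env.observe()
for c in blobs(f,*BLUE): print(c.mean(0),rect(f,c,25))
for c in blobs(g,*BLUE)[:6]: print(c.mean(0),rect(g,c,25))
print(s['joints'],R.from_quat(s['eef_rot']).as_matrix().round(3))
a=f["color"][60:300,200:440]; b=g["color"][180:380,230:470]
cv2.imwrite("pics/g1.png",np.hstack([cv2.resize(a,(400,400)),cv2.resize(b,(400,400))]))
E
```

```text
clock: 10.77
position: [436.2, -191.4, 20.2]
eef_rot: [0.047, 0.999, 0.02, -0.002]
contact_force: [-0.2, 0.1, 0.0]
finger_gap: 49.9
gripper_force: 0.0
clock: 11.18
position: [436.8, -191.9, 21.4]
eef_rot: [0.047, 0.999, 0.019, -0.002]
contact_force: [-0.9, -1.5, 3.8]
finger_gap: 24.0
gripper_force: 2.6
clock: 11.6
position: [437.3, -192.8, 44.2]
eef_rot: [-0.002, 1.0, 0.019, -0.0]
contact_force: [0.1, 0.5, 0.1]
finger_gap: 23.9
gripper_force: 0.0
[360.26760563 242.76056338] [ 500.  -192.    72.1   23.7   -6.1]
[399.23148148 184.53703704] [ 642.3 -281.1  113.8   23.5  -10.6]
[361.72477064 182.73394495] [ 645.1 -192.1  113.7   23.7    7.2]
[113.97959184 370.48979592] [ 354.3 -641.4  105.1   18.2  -88.9]
[334.87356322 339.97701149] [ 655.2 -301.3  113.7   24.8  -10.2]
[ 55.7037037  322.44444444] [ 136.2 -648.5  105.    30.7  -87.7]
[360.18811881 316.17821782] [ 657.7 -212.9  113.6   24.9    7.7]
[307.5      286.328125] [ 505.  -211.8   89.4   24.5   -6.5]
[70.25520833 96.31770833] [-1084.     50.    528.4   143.1   -38.3]
[-0.60221467  0.30932098 -0.50683405  0.77822698  0.03093601 -0.60146914] [[-1.     0.001 -0.002]
 [ 0.001  0.999  0.039]
 [ 0.002  0.039 -0.999]]
```

View pics/g1.png

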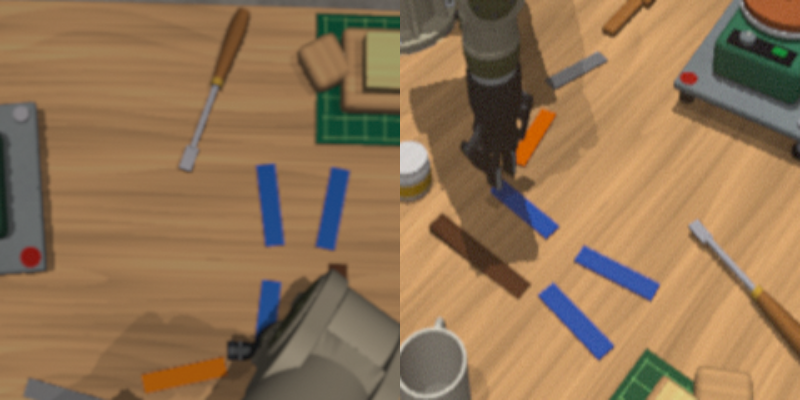

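The fingers are above the packer and it is still on the bench (scene inset at (525,208)). They closed on top of it and need to be about 3 mm lower, so I try again.

To row units: 10 mm / 250 = 0.04, 0.095 rad / 3.1416 = 0.0302.

```bash
python3 -m crank '{"ticks": [[0,0,0,0.0302,50],[0,0,0,0,50],[0,0,0.04,0,50],[0,0,0.04,0,50],[0,0,0,0,50]]}' && python3 -m crank '{"ticks": [[0,0,0.02,0,50],[0,0,0.01,0,50],[0,0,0,0,50],[0,0,0,0,50]]}' && python3 -m crank '{"ticks": [[0,0,0,0,20],[0,0,0,0,20],[0,0,0,0,20],[0,0,0,0,20],[0,0,0,0,20]]}' 40
```

```text
clock: 12.12
position: [434.9, -190.5, 20.4]
eef_rot: [0.047, 0.999, 0.021, -0.004]
contact_force: [-0.3, 0.4, 0.6]
finger_gap: 50.1
gripper_force: 0.0
clock: 12.45
position: [436.0, -191.0, 15.2]
eef_rot: [0.047, 0.999, 0.02, -0.003]
contact_force: [-2.3, 0.8, 3.1]
finger_gap: 50.1
gripper_force: 1.4
clock: 12.87
position: [438.2, -195.4, 17.4]
eef_rot: [0.048, 0.999, 0.015, -0.001]
contact_force: [-4.0, -8.5, 13.8]
finger_gap: 26.4
gripper_force: 39.8
```

To row units: -10 mm / 250 = -0.04, -3 mm / 250 = -0.012, -0.095 rad / 3.1416 = -0.0302.

```bash
python3 -m crank '{"ticks": [[0,0,-0.012,0,20],[0,0,-0.04,0,20],[0,0,-0.04,0,20],[0,0,0,-0.0302,20],[0,0,0,0,20]]}'
python3 - <<'E'
from h import *
f=env.grab_frame("top"); g=env.grab_frame("scene"); s=env.observe()
for c in blobs(f,*BLUE): print(c.mean(0),rect(f,c,28))
for c in blobs(g,*BLUE)[:6]: print(c.mean(0),rect(g,c,28))
print(R.from_quat(s['eef_rot']).as_matrix().round(3))
b=g["color"][180:330,230:430]
cv2.imwrite("pics/g2.png",cv2.resize(b,(600,450)))
E
```

```text
clock: 13.28
position: [437.0, -192.2, 39.3]
eef_rot: [-0.002, 1.0, 0.019, -0.001]
contact_force: [0.9, -0.5, -0.5]
finger_gap: 26.4
gripper_force: 38.8
[358.22666667 242.17333333] [ 501.5 -187.4   72.    24.6    3.3]
[399.22222222 184.53703704] [ 641.8 -280.5  113.5   23.5  -10.6]
[361.71559633 182.73394495] [ 644.5 -191.8  113.3   23.7    7.2]
[113.46938776 371.01020408] [ 357.4 -642.1  104.7   19.3  -88.9]
[335.         340.05813953] [ 657.  -303.4  112.6   24.7  -10.2]
[ 57.03 321.89] [ 141.3 -649.2  104.6   33.9  -87.7]
[360.  316.1] [ 659.4 -215.4  112.7   24.7    7.4]
[307.98684211 278.19736842] [ 491.  -192.4   93.8   26.9    3. ]
[71.76497696 97.43317972] [-1068.9    52.1   524.6   146.4   -35.8]
[[-1.     0.001 -0.003]
 [ 0.001  0.999  0.039]
 [ 0.003  0.039 -0.999]]
```

View pics/g2.png

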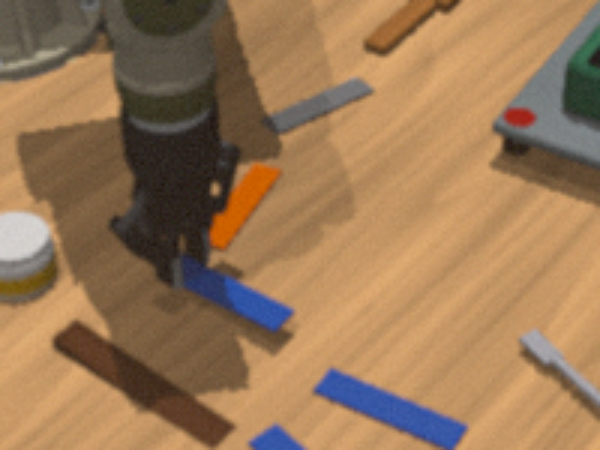

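Packer C is held level at (235,293) in the crop, with its free end towards the machine. I carry it in front of the short foot.

To row units: 32 mm / 250 = 0.128, 20 mm / 250 = 0.08.

```bash
for i in 1; do python3 -m crank '{"ticks": [[0.008,0.08,-0.02,0,20],[0.008,0.128,0,0,20],[0.008,0.128,0,0,20],[0.008,0.128,0,0,20],[0.008,0.128,0,0,20]]}';  python3 -m crank '{"ticks": [[0.008,0.128,0,0,20],[0.008,0.128,0,0,20],[0.008,0.128,0,0,20],[0.008,0.128,0,0,20],[0.008,0.128,0,0,20]]}'; python3 -m crank '{"ticks": [[0.008,0.064,0.04,0,20],[0,0,0.04,0,20],[0,0,0,0,20],[0,0,0,0,20]]}'; done
python3 - <<'E'
from h import *
f=env.grab_frame("top"); g=env.grab_frame("scene"); s=env.observe()
for c in blobs(f,*BLUE): print(c.mean(0),rect(f,c,20))
for c in blobs(g,*BLUE)[:6]: print(c.mean(0),rect(g,c,20))
for h,n in((f,"t"),(g,"s")):
    for c in blobs(h,[0,150,80],[8,255,255],12): print(n,rect(h,c,48))
print(s['joints'],R.from_quat(s['eef_rot']).as_matrix().round(3))
E
```

```text
clock: 13.8
position: [425.6, -43.0, 49.0]
eef_rot: [0.001, 1.0, 0.02, -0.002]
contact_force: [0.9, 0.2, 0.2]
finger_gap: 26.3
gripper_force: 38.9
clock: 14.22
position: [415.3, 117.0, 55.4]
eef_rot: [0.0, 1.0, 0.02, -0.002]
contact_force: [0.6, 0.2, -1.1]
finger_gap: 26.4
gripper_force: 38.9
clock: 14.55
position: [413.0, 132.3, 35.5]
eef_rot: [-0.0, 1.0, 0.019, -0.002]
contact_force: [-0.1, -1.4, -0.2]
finger_gap: 26.4
gripper_force: 38.9
[219.81081081 248.7027027 ] [477.1 137.5  72.7  23.5   2.2]
[399.23148148 184.53703704] [ 643.3 -282.1  114.3   23.6  -10.6]
[361.71559633 182.73394495] [ 646.1 -192.7  114.2   23.9    7.2]
[113.78571429 370.73469388] [ 350.  -640.2  105.7   18.5  -88.8]
[335.         340.04651163] [ 653.1 -298.1  113.7   25.   -10.2]
[ 55.64761905 322.57142857] [ 130.5 -647.9  106.7   30.8  -87.7]
[360.   316.06] [ 655.5 -209.1  113.9   24.9    7.7]
[375.         215.13333333] [465.5 135.9  88.7  28.2   2.1]
[65.46103896 90.66558442] [-1133.9    89.4   633.6   200.1   -25.2]
t [559.3 137.5  23.2  22.9   2.3]
s [556.2 136.   25.   23.3  38.3]
[ 0.09692261  0.23134279 -0.64202394  0.69642153  0.03927525  0.09720943] [[-1.     0.    -0.003]
 [ 0.     0.999  0.039]
 [ 0.003  0.039 -0.999]]
```

To row units: 8 mm / 250 = 0.032, 7.5 mm / 250 = 0.03.

```bash
for i in 1; do python3 -m crank '{"ticks": [[0,-0.002,0.032,0,20],[0,0,0.03,0,20],[0,0,0,0,20],[0,0,0,0,20]]}';  python3 -m crank '{"ticks": [[-0.048,0,0,0,20],[-0.048,0,0,0,20],[-0.024,0,0,0,20],[0,0,0,0,20]]}'; python3 -m crank '{"ticks": [[-0.04,0,0,0,20],[-0.04,0,0,0,20],[0,0,0,0,20]]}'; python3 -m crank '{"ticks": [[-0.04,0,0,0,20],[-0.04,0,0,0,20],[-0.032,0,0,0,20],[0,0,0,0,20]]}'; done
python3 - <<'E'
from h import *
f=env.grab_frame("top"); g=env.grab_frame("scene"); s=env.observe()
for h,n in((f,"t"),(g,"s")):
    for c in blobs(h,[0,150,80],[8,255,255],12): print(n,rect(h,c,48))
    for c in blobs(h,*BLUE,30): print(n,c.mean(0),rect(h,c,5))
E
```

```text
clock: 14.98
position: [413.3, 131.8, 19.8]
eef_rot: [-0.0, 1.0, 0.02, -0.002]
contact_force: [-0.7, 0.2, -0.1]
finger_gap: 26.6
gripper_force: 38.9
clock: 15.32
position: [445.9, 132.2, 20.7]
eef_rot: [-0.0, 1.0, 0.02, -0.0]
contact_force: [-0.5, 0.1, 0.4]
finger_gap: 26.3
gripper_force: 38.9
clock: 15.57
position: [466.7, 132.3, 20.8]
eef_rot: [-0.0, 1.0, 0.02, 0.0]
contact_force: [1.0, 0.3, -0.7]
finger_gap: 26.4
gripper_force: 38.9
clock: 15.9
position: [494.8, 132.4, 20.6]
eef_rot: [-0.0, 1.0, 0.02, 0.0]
contact_force: [0.8, 0.3, 0.8]
finger_gap: 26.1
gripper_force: 38.9
t [399.22222222 184.53703704] [ 646.3 -285.   116.    24.   -10.6]
t [361.71559633 182.73394495] [ 649.  -194.3  115.8   24.2    7.2]
s [557.1 136.6  23.5  23.1 -14.7]
s [113.81818182 370.6969697 ] [ 337.1 -637.3  108.9   18.9  -89. ]
s [334.67045455 339.85227273] [ 645.7 -288.3  115.8   25.4  -10.2]
s [ 56.2952381  322.06666667] [ 113.5 -644.   107.6   31.3  -87.7]
s [360.   316.05] [ 648.1 -197.6  115.9   25.8    7.3]
s [397.11267606 229.61971831] [541.8 135.1  97.1  27.1   1.2]
s [ 96.13888889 104.33333333] [-961.8   98.3   86.5   58.6  -29.9]
s [70.47263682 95.69651741] [-1140.     68.2   540.6   143.2   -40. ]
s [59.55357143 80.88392857] [-1343.4   111.6   375.3   121.2   -42.3]
s [228.6043956  72.       ] [-780.7  729.9  437.6  122.2  -39.1]
s [201.7628866   72.02061856] [-895.8  620.5  459.1  122.7  -38.1]
```

Units first: shifts go in shares of 250 mm and turns go in shares of 180 degrees. So 2 mm / 250 = 0.008, 1 mm / 250 = 0.004.

```bash
for i in 1; do python3 -m crank '{"ticks": [[0,0,0.008,0,20],[0,0,0.004,0,20],[0,0,0,0,20]]}';  python3 -m crank '{"ticks": [[0,0,0,0,40],[0,0,0,0,45],[0,0,0,0,50],[0,0,0,0,50]]}'; python3 -m crank '{"ticks": [[0,0,-0.032,0,50],[0,0,-0.048,0,50],[0.04,0,-0.12,0,50],[0.08,0,-0.12,0,50],[0.08,0,-0.08,0,50]]}'; python3 -m crank '{"ticks": [[0,-0.128,0,0,50],[0,-0.128,0,0,50],[0,-0.128,0,0,50],[0,-0.128,0,0,50],[0,-0.128,0,0,50]]}';done
python3 - <<'E'
from h import *
f=env.grab_frame("top"); g=env.grab_frame("scene"); s=env.observe()
for h,n in((f,"t"),(g,"s")):
    for c in blobs(h,[0,150,80],[8,255,255],12): print(n,rect(h,c,48))
    for c in blobs(h,*BLUE,30): print(n,c.mean(0),rect(h,c,5))
print(s['joints'])
a=f["color"][120:280,100:300]; b=g["color"][170:270,340:465]
cv2.imwrite("pics/p1.png",np.hstack([cv2.resize(a,(400,320)),cv2.resize(b,(400,320))]))
E
```

```text
clock: 16.25
position: [491.6, 132.5, 17.7]
eef_rot: [-0.001, 1.0, 0.02, -0.001]
contact_force: [-1.0, -0.8, 3.3]
finger_gap: 26.4
gripper_force: 41.1
clock: 16.58
position: [491.7, 132.5, 17.2]
eef_rot: [-0.001, 1.0, 0.02, -0.001]
contact_force: [0.2, -0.2, 0.1]
finger_gap: 49.9
gripper_force: 0.0
clock: 17.0
position: [443.0, 128.5, 120.0]
eef_rot: [-0.0, 1.0, 0.02, -0.0]
contact_force: [0.8, 0.3, 0.8]
finger_gap: 50.0
gripper_force: 0.0
clock: 17.42
position: [442.3, -32.7, 111.9]
eef_rot: [-0.001, 1.0, 0.019, -0.001]
contact_force: [0.8, 0.2, -0.3]
finger_gap: 50.2
gripper_force: 0.0
t [559.3 137.5  23.2  22.9   2.3]
t [222.         236.94444444] [510.  134.7  66.5  23.8   2.3]
t [399.23148148 184.53703704] [ 646.3 -285.   116.    24.   -10.6]
t [361.71559633 182.73394495] [ 649.  -194.3  115.8   24.2    7.2]
s [556.2 136.   25.   23.3  38.3]
s [113.63265306 370.87755102] [ 337.3 -636.7  107.7   19.3  -88.9]
s [335.         340.01162791] [ 645.7 -288.3  115.8   25.4  -10.5]
s [ 54.78181818 323.16363636] [ 113.4 -644.5  108.7   31.2  -87.7]
s [360.   316.09] [ 648.2 -197.8  116.    25.7    7.6]
s [393.67058824 228.92941176] [532.7 132.2 116.   26.3   3.3]
s [ 96.68181818 104.97727273] [-9.503e+02  8.740e+01  1.015e+02  6.440e+01  4.000e-01]
s [70.0923913 96.1576087] [-1137.1    71.4   538.7   141.5   -38.4]
s [59.6        80.94782609] [-1354.9   119.    350.    119.5   -43.4]
s [231.12745098  73.92156863] [-761.1  718.8  482.   129.6  -39.1]
s [201.8125   72.09375] [-895.8  620.5  459.1  122.7  -38.1]
[-0.28327151  0.16260148 -0.50440454  0.91519617  0.03582519 -0.27899882]
```

View pics/p1.png

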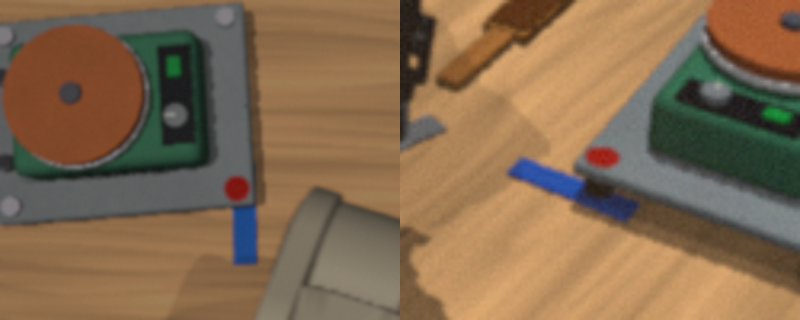

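The packer lies flat under the foot. In the left inset it is at (245,235) below the dot at (236,188), and in the right inset it passes under the foot at (600,188). Next I fetch the wedge.

To row units: -33 mm / 250 = -0.132, -32 mm / 250 = -0.128.

```bash
for i in 1; do python3 -m crank '{"ticks": [[0.012,-0.128,0,0,50],[0.012,-0.128,0,0,50],[0.012,-0.128,0,0,50],[0.012,-0.128,0,0,50],[0.012,-0.132,0,0,50]]}'; python3 -m crank '{"ticks": [[0.012,-0.132,0,0,50],[0.012,-0.132,0,0,50],[0.012,-0.132,0,0,50],[0,0,0,0,50],[0,0,0,0,50]]}';python3 -m crank '{"ticks": [[0,0,0.1,0,50],[0,0,0.08,0,50],[0,0,0,0,50],[0,0,0,0,50]]}';done
```

```text
clock: 17.93
position: [427.5, -192.8, 105.3]
eef_rot: [-0.001, 1.0, 0.02, -0.001]
contact_force: [1.1, -0.2, 0.7]
finger_gap: 50.0
gripper_force: 0.0
clock: 18.35
position: [418.8, -292.2, 101.1]
eef_rot: [0.001, 1.0, 0.02, -0.001]
contact_force: [0.1, -0.4, -0.2]
finger_gap: 50.2
gripper_force: 0.0
clock: 18.68
position: [417.9, -287.0, 55.5]
eef_rot: [-0.001, 1.0, 0.021, -0.002]
contact_force: [0.3, -0.6, -0.2]
finger_gap: 50.0
gripper_force: 0.0
```

To row units: 15 mm / 250 = 0.06, 12 mm / 250 = 0.048.

```bash
for i in 1; do python3 -m crank '{"ticks": [[0,-0.036,0.048,0,50],[0,0,0.06,0,50],[0,0,0.036,0,50],[0,0,0,0,50],[0,0,0,0,50]]}'; python3 -m crank '{"ticks": [[0,0,0,0,20],[0,0,0,0,20],[0,0,0,0,20],[0,0,0,0,20],[0,0,0,0,20]]}' 40; python3 -m crank '{"ticks": [[0,0,-0.012,0,20],[0,0,-0.04,0,20],[0,0,-0.048,0,20],[0,0,0,0,20],[0,0,0,0,20]]}';done;  python3 - <<'E'
from h import *
f=env.grab_frame("top"); g=env.grab_frame("scene"); s=env.observe()
for h,n,p in((f,"t",(402,245)),(g,"s",(282,300))):
    for c in blobs(h,*WOOD,100):
        if np.hypot(*(c.mean(0)-p))<25: print(n,c.mean(0),rect(h,c,33))
    b=h["color"][p[1]-80:p[1]+80,p[0]-100:p[0]+100]; cv2.imwrite("pics/w%s.png"%n,cv2.resize(b,(400,320)))
cv2.imwrite("pics/w1.png",np.hstack([cv2.imread("pics/wt.png"),cv2.imread("pics/ws.png")]))
E
```

```text
clock: 19.1
position: [418.3, -296.8, 19.5]
eef_rot: [-0.001, 1.0, 0.02, -0.002]
contact_force: [0.4, -0.1, 0.5]
finger_gap: 50.0
gripper_force: 0.0
clock: 19.52
position: [419.1, -297.6, 20.7]
eef_rot: [-0.001, 1.0, 0.019, -0.001]
contact_force: [0.0, -0.1, 5.9]
finger_gap: 26.6
gripper_force: 39.8
clock: 19.93
position: [419.1, -298.6, 45.5]
eef_rot: [-0.001, 1.0, 0.019, -0.001]
contact_force: [-0.1, -0.9, 0.1]
finger_gap: 26.6
gripper_force: 39.3
```

View pics/w1.png

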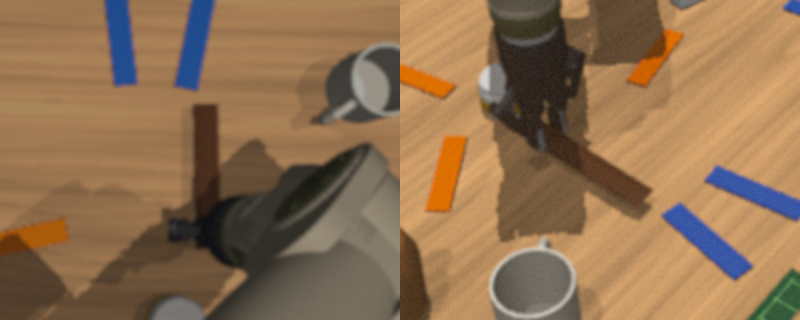

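The wedge is held near its thick end, with the thin end free at (205,110) in the left inset and (640,195) in the right. I carry it over.

To row units: 33 mm / 250 = 0.132, 32 mm / 250 = 0.128.

```bash
for i in 1; do python3 -m crank '{"ticks": [[0,0,-0.08,0,20],[0,0.06,-0.06,0,20],[0.012,0.128,0,0,20],[0.012,0.132,0,0,20],[0.012,0.132,0,0,20]]}'; python3 -m crank '{"ticks": [[0.012,0.132,0,0,20],[0.012,0.132,0,0,20],[0.012,0.132,0,0,20],[0.012,0.132,0,0,20],[0.012,0.132,0,0,20]]}'; python3 -m crank '{"ticks": [[0.012,0.132,0,0,20],[0.012,0.132,0,0,20],[0.012,0.132,0,0,20],[0.012,0.132,0,0,20],[0.012,0.132,0,0,20]]}'; python3 -m crank '{"ticks": [[0,0,0.08,0,20],[0,0,0.08,0,20],[0,0,0,0,20],[0,0,0,0,20]]}';done;  cat > w.py <<'E'
from h import *
f=env.grab_frame("top"); g=env.grab_frame("scene"); s=env.observe()
p=s["position"]; zt=p[2]-20.7+4
for h,n in((f,"t"),(g,"s")):
    for c in blobs(h,[0,150,80],[8,255,255],12): print(n,"dot",rect(h,c,48))
    for c in blobs(h,[4,90,25],[16,255,105],30):
        P=rect(h,c,zt)
        if abs(P[0]-p[0]-80)<70 and abs(P[1]-p[1])<25 and P[3]<45: print(n,c.mean(0),P, plane(h,c,zt)[:,0].max())
E
python3 w.py
```

```text
clock: 20.45
position: [409.0, -185.5, 83.7]
eef_rot: [0.0, 1.0, 0.02, -0.001]
contact_force: [1.4, 0.3, -0.2]
finger_gap: 27.0
gripper_force: 39.4
clock: 20.87
position: [393.4, -20.1, 90.1]
eef_rot: [-0.0, 1.0, 0.02, -0.002]
contact_force: [1.3, 0.5, -0.4]
finger_gap: 26.4
gripper_force: 39.3
clock: 21.28
position: [378.2, 144.7, 96.7]
eef_rot: [-0.0, 1.0, 0.02, -0.002]
contact_force: [-0.3, -0.7, -0.1]
finger_gap: 26.4
gripper_force: 39.3
clock: 21.62
position: [377.3, 144.8, 56.1]
eef_rot: [-0.001, 1.0, 0.019, -0.003]
contact_force: [-0.1, -0.2, -0.5]
finger_gap: 26.5
gripper_force: 39.4
t dot [559.3 137.5  23.2  22.9   2.3]
s dot [556.2 136.   25.   23.3  38.3]
```

```bash
cat > w.py <<'E'
from h import *
f=env.grab_frame("top"); g=env.grab_frame("scene"); s=env.observe()
p=s["position"]; zt=p[2]-20.7+4
for h,n in((f,"t"),(g,"s")):
    M=cv2.Rodrigues(np.array(h["rvec"]))[0]
    Q=np.array([[p[0]+x,p[1]+y,zt] for x,y in((25,-28),(160,-28),(160,30),(25,30))])
    q=cv2.projectPoints(Q,h["rvec"],h["tvec"],h["K"],h["dist_coeffs"])[0].reshape(-1,2).astype(np.int32)
    roi=np.zeros((480,640),np.uint8); cv2.fillPoly(roi,[q],255)
    hsv=cv2.cvtColor(h["color"],cv2.COLOR_BGR2HSV)
    for v in(85,100):
        m=cv2.inRange(hsv,(0,90,20),(20,255,v))&roi
        cs=[c.reshape(-1,2) for c in cv2.findContours(m,0,1)[0] if cv2.contourArea(c)>25]
        for c in cs: print(n,v,rect(h,c,zt),plane(h,c,zt)[:,0].max().round(1))
    x,y,w,hh=cv2.boundingRect(q); cv2.imwrite(f"pics/z{n}.png",cv2.resize(h["color"][y-15:y+hh+15,x-20:x+w+20],(390,300)))
cv2.imwrite("pics/z.png",np.hstack([cv2.imread("pics/zt.png"),cv2.imread("pics/zs.png")]))
E
python3 w.py
```

```text
t 85 [464.8 145.6 117.   32.2  -1.3] 523.2
t 100 [465.7 140.1 118.9  49.1  -1.3] 525.3
s 85 [438.9 140.1  75.4  33.8  -4.3] 475.9
s 100 [463.1 135.  123.9  45.5  -3.4] 526.2
```

View pics/z.png

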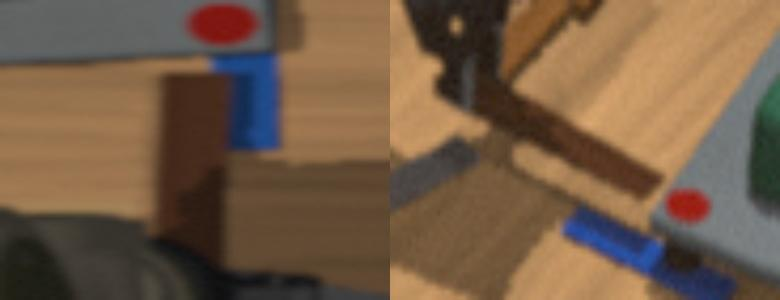

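The left inset shows the wedge's end at (195,75), left of the packer at (245,100), so it sits about 9 mm too far +y. I shift it, lower it, then slide it in.

To row units: 10 mm / 250 = 0.04, -9.7 mm / 250 = -0.0388.

```bash
for i in 1; do python3 -m crank '{"ticks": [[0,-0.0388,0.04,0,20],[0,0,0.04,0,20],[0,0,0.034,0,20],[0,0,0,0,20],[0,0,0,0,20]]}'; python3 w.py; python3 -m crank '{"ticks": [[-0.032,0,0,0,20],[-0.032,0,0,0,20],[-0.02,0,0,0,20],[0,0,0,0,20]]}';  python3 -m crank '{"ticks": [[-0.028,0,0,0,20],[-0.028,0,0,0,20],[-0.028,0,0,0,20],[0,0,0,0,20]]}';done
```

```text
clock: 22.23
position: [378.9, 136.1, 28.3]
eef_rot: [-0.0, 1.0, 0.02, -0.002]
contact_force: [0.4, 0.3, 0.5]
finger_gap: 27.0
gripper_force: 39.4
t 85 [465.  137.6 117.6  30.1  -1.2] 523.6
t 100 [465.3 136.  118.1  58.3  -3.7] 525.4
s 85 [438.9 135.9  77.6  41.6  -1. ] 477.5
s 100 [460.8 130.6 126.3  49.1  -7.9] 525.7
clock: 22.67
position: [402.6, 136.4, 28.7]
eef_rot: [-0.0, 1.0, 0.02, 0.0]
contact_force: [0.2, -0.4, -0.4]
finger_gap: 26.9
gripper_force: 39.4
clock: 23.0
position: [423.3, 136.3, 28.4]
eef_rot: [-0.0, 1.0, 0.02, -0.0]
contact_force: [1.0, -0.9, -0.0]
finger_gap: 26.8
gripper_force: 39.4
```

To row units: 1 mm / 250 = 0.004.

```bash
for i in 1; do python3 -m crank '{"ticks": [[0,0,0.004,0,20],[0,0,0,0,20],[0,0,0,0,20]]}'; python3 -m crank '{"ticks": [[0,0,0.004,0,20],[0,0,0,0,20],[0,0,0,0,20]]}';python3 -m crank '{"ticks": [[0,0,0.0028,0,20],[0,0,0,0,20],[0,0,0,0,20]]}'; done | grep -E "pos|cont"
```

```text
position: [420.4, 136.3, 26.9]
contact_force: [0.4, -0.0, -0.6]
position: [420.7, 136.4, 26.1]
contact_force: [-0.1, -0.2, 0.0]
position: [420.9, 136.4, 25.5]
contact_force: [-0.3, 0.5, 0.4]
```

To row units: -7 mm / 250 = -0.028, -6 mm / 250 = -0.024.

```bash
for i in 1; do python3 -m crank '{"ticks": [[-0.028,0,0,0,20],[-0.028,0,0,0,20],[-0.024,0,0,0,20],[0,0,0,0,20]]}'; python3 -m crank '{"ticks": [[-0.028,0,0,0,20],[-0.028,0,0,0,20],[-0.024,0,0,0,20],[0,0,0,0,20]]}';python3 -m crank '{"ticks": [[-0.008,0,0,0,20],[-0.008,0,0,0,20],[0,0,0,0,20],[0,0,0,0,20]]}';python3 -m crank '{"ticks": [[0,0,0.0028,0,20],[0,0,0,0,20],[0,0,0,0,20]]}';python3 -m crank '{"ticks": [[0,0,0.0028,0,20],[0,0,0,0,20],[0,0,0,0,20]]}'; done | grep -E "pos|cont"
```

```text
position: [443.6, 136.4, 25.7]
contact_force: [-0.0, 0.6, -0.7]
position: [460.7, 136.5, 25.5]
contact_force: [-4.0, -0.1, 7.5]
position: [462.1, 136.5, 25.4]
contact_force: [-8.9, -0.3, 12.7]
position: [462.4, 136.7, 25.2]
contact_force: [-11.0, -0.3, 17.7]
position: [462.4, 136.8, 24.9]
contact_force: [-11.8, -0.1, 21.8]
```

To row units: -1 mm / 250 = -0.004, -0.5 mm / 250 = -0.002.

```bash
for i in 1; do python3 -m crank '{"ticks": [[0,0,-0.004,0,20],[0,0,-0.002,0,20],[0,0,0,0,20]]}'; python3 -m crank '{"ticks": [[0,0,-0.002,0,20],[0,0,0,0,20]]}'; done | grep -E "pos|cont"; python3 w.py
```

```text
position: [465.7, 136.4, 25.6]
contact_force: [-0.7, 0.6, 0.0]
position: [465.4, 136.3, 25.8]
contact_force: [-0.3, 0.2, 0.3]
t 85 [518.9 139.   42.9  23.7   2.2] 540.5
t 100 [518.9 139.   42.9  23.7   2.2] 540.5
t 100 [559.2 117.1 136.7  11.8   5.4] 626.7
s 85 [550.6 137.3 127.2  35.6  -3.6] 614.5
s 100 [555.7 133.6 135.4  43.2   0.8] 623.2
```

To row units: 25 mm / 250 = 0.1, -20 mm / 250 = -0.08.

```bash
for i in 1; do python3 -m crank '{"ticks": [[0,0,0,0,34],[0,0,0,0,45],[0,0,0,0,50],[0,0,0,0,50]]}'; python3 -m crank '{"ticks": [[0,0,-0.06,0,50],[0,0,-0.08,0,50],[0.1,0,0,0,0],[0.1,0,0,0,0],[0,0,0,0,0]]}'; python3 -m crank '{"ticks": [[0,0,0.06,0,0],[0,0,0.04,0,0],[0,0,0.032,0,0],[0,0,0,0,0],[0,0,0,0,0]]}';done | grep -E "pos|cont|gap"; python3 w.py
```

```text
position: [465.0, 136.4, 25.9]
contact_force: [-0.3, -1.0, 0.5]
finger_gap: 49.9
position: [409.4, 134.8, 60.4]
contact_force: [-1.2, -0.1, 0.5]
finger_gap: 14.1
position: [414.7, 136.2, 27.7]
contact_force: [0.5, 0.3, 0.4]
finger_gap: 0.1
t 85 [490.5 138.5  99.2  30.7   2.2] 540.3
t 100 [491.  135.   99.1  54.1  -2.3] 540.3
t 100 [560.8 117.6  30.9   7.1   2.3] 576.2
s 85 [548.5 132.   50.9  26.6   0.6] 574.1
s 85 [468.  129.8  67.6  39.  -11.1] 500.8
s 100 [505.5 128.8 138.   42.8  -4.2] 574.1
```

To row units: -4 mm / 250 = -0.016, 2.5 mm / 250 = 0.01.

```bash
for i in 1; do python3 -m crank '{"ticks": [[0,0,0.01,0,0],[-0.016,0,0,0,0],[-0.016,0,0,0,0],[0,0,0,0,0]]}'; python3 -m crank '{"ticks": [[-0.02,0,0,0,0],[-0.02,0,0,0,0],[0,0,0,0,0]]}';python3 -m crank '{"ticks": [[-0.016,0,0,0,0],[-0.016,0,0,0,0],[0,0,0,0,0]]}';python3 -m crank '{"ticks": [[-0.016,0,0,0,0],[0,0,0,0,0]]}';python3 -m crank '{"ticks": [[-0.012,0,0,0,0],[0,0,0,0,0]]}';done | grep -E "pos|cont"; python3 w.py
```

```text
position: [424.6, 136.4, 25.9]
contact_force: [0.1, 0.2, -0.5]
position: [434.7, 136.4, 25.8]
contact_force: [0.1, 0.4, 0.7]
position: [442.1, 136.4, 25.6]
contact_force: [0.5, 0.0, 0.1]
position: [445.8, 136.4, 25.5]
contact_force: [0.6, -0.3, 1.0]
position: [448.6, 136.4, 25.5]
contact_force: [-0.5, 0.6, -0.2]
t 85 [509.3 139.9  66.3  26.1   2.2] 542.9
t 100 [ 5.030e+02  1.131e+02  5.700e+01  1.040e+01 -2.000e-01] 531.5
t 100 [509.2 142.2  66.3  30.8   2.2] 542.9
t 100 [578.  119.7  64.7   8.3   4.8] 610.1
s 85 [ 5.383e+02  1.353e+02  1.351e+02  3.760e+01 -2.000e-01] 605.8
s 100 [ 5.383e+02  1.352e+02  1.351e+02  4.060e+01 -2.000e-01] 605.8
```

To row units: -2 mm / 250 = -0.008.

```bash
for i in 1 ; do python3 -m crank '{"ticks": [[-0.008,0,0,0,0],[0,0,0,0,0]]}'; python3 -m crank '{"ticks": [[-0.008,0,0,0,0],[0,0,0,0,0]]}';python3 -m crank '{"ticks": [[-0.006,0,0,0,0],[0,0,0,0,0]]}';python3 -m crank '{"ticks": [[-0.006,0,0,0,0],[0,0,0,0,0]]}';done | grep -E "pos|cont"; sed -i 's/((25,-28),(160,-28),(160,30),(25,30))/((-12,-28),(70,-28),(70,30),(-12,30))/' w.py; python3 w.py
```

```text
position: [450.3, 136.4, 25.5]
contact_force: [0.1, -0.5, -0.2]
position: [452.4, 136.4, 25.5]
contact_force: [0.9, 0.0, 0.0]
position: [453.8, 136.4, 25.5]
contact_force: [0.9, -0.7, -1.2]
position: [455.3, 136.4, 25.5]
contact_force: [-0.8, 0.3, -0.5]
t 85 [505.9 138.5  40.2  23.8   1.4] 526.3
t 100 [498.2 114.   57.4  11.8  -1.7] 526.8
t 100 [505.9 138.5  40.2  23.8   1.4] 526.3
s 85 [490.4 143.5  59.9  50.3   8.6] 522.2
s 100 [480.9 141.4  83.2  57.5  17.4] 523.9
```

```bash
for i in 1 ; do python3 -m crank '{"ticks": [[-0.006,0,0,0,0],[0,0,0,0,0]]}'; python3 -m crank '{"ticks": [[-0.006,0,0,0,0],[0,0,0,0,0]]}';python3 -m crank '{"ticks": [[-0.006,0,0,0,0],[0,0,0,0,0]]}';python3 -m crank '{"ticks": [[-0.004,0,0,0,0],[0,0,0,0,0]]}';done | grep -E "pos|cont"
```

```text
position: [456.8, 136.4, 25.5]
contact_force: [-0.8, -0.0, -1.2]
position: [458.3, 136.4, 25.5]
contact_force: [-0.1, -0.7, -0.1]
position: [459.8, 136.4, 25.5]
contact_force: [0.0, 0.1, -0.3]
position: [460.7, 136.4, 25.4]
contact_force: [0.6, 0.8, 0.4]
```

To row units: -1 mm / 250 = -0.004.

```bash
for i in 1 ; do python3 -m crank '{"ticks": [[-0.004,0,0,0,0],[0,0,0,0,0]]}'; python3 -m crank '{"ticks": [[-0.004,0,0,0,0],[0,0,0,0,0]]}';python3 -m crank '{"ticks": [[-0.004,0,0,0,0],[0,0,0,0,0]]}';python3 -m crank '{"ticks": [[-0.004,0,0,0,0],[0,0,0,0,0]]}';done | grep -E "pos|cont"
```

```text
position: [461.7, 136.4, 25.5]
contact_force: [-1.0, -0.1, 0.1]
position: [462.7, 136.4, 25.5]
contact_force: [-0.4, 0.6, 0.2]
position: [463.7, 136.4, 25.5]
contact_force: [-0.6, -0.5, -0.9]
position: [464.7, 136.4, 25.5]
contact_force: [0.1, -0.8, -0.3]
```

Run:
```python
from h import *
s=env.observe();p=s["position"]
f=env.grab_frame("top");g=env.grab_frame("scene")
for h,n in((f,"t"),(g,"s")):
    for c in blobs(h,[0,150,80],[8,255,255],12): print(n,"dot",rect(h,c,48))
    q=cv2.projectPoints(np.array([[500.,136,20],[p[0],p[1],9]]),h["rvec"],h["tvec"],h["K"],h["dist_coeffs"])[0].reshape(-1,2).astype(int); print(n,q.tolist())
    x,y=q[0]; cv2.imwrite(f"pics/q{n}.png",cv2.resize(h["color"][y-35:y+35,x-50:x+50],(400,280),interpolation=2))
cv2.imwrite("pics/q.png",np.hstack([cv2.imread("pics/qt.png"),cv2.imread("pics/qs.png")]))
```

```text
t dot [559.3 137.5  23.2  22.9   2.3]
t [[220, 240], [220, 255]]
s dot [556.2 136.   25.   23.3  38.3]
s [[384, 219], [374, 217]]
```

View pics/q.png

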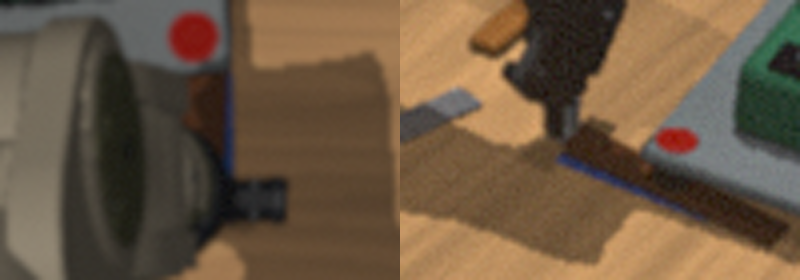

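The scene inset shows the wedge lying on the packer, passing under the corner by the dot at (678,140), with the fingers behind its thick end at (565,130). It doesn't bear yet, so I keep pushing in small steps.

To row units: -1 mm / 250 = -0.004.

```bash
for i in 1 ; do python3 -m crank '{"ticks": [[-0.004,0,0,0,0],[0,0,0,0,0]]}'; python3 -m crank '{"ticks": [[-0.004,0,0,0,0],[0,0,0,0,0]]}';python3 -m crank '{"ticks": [[-0.004,0,0,0,0],[0,0,0,0,0]]}';python3 -m crank '{"ticks": [[-0.004,0,0,0,0],[0,0,0,0,0]]}';done | grep -E "pos|cont"
```

```text
position: [465.6, 136.4, 25.4]
contact_force: [-0.1, -0.1, -0.9]
position: [466.7, 136.4, 25.4]
contact_force: [0.7, -0.4, 0.2]
position: [467.7, 136.4, 25.5]
contact_force: [-0.1, 0.6, 0.5]
position: [468.7, 136.4, 25.4]
contact_force: [1.1, -0.0, -0.0]
```

To row units: -1 mm / 250 = -0.004.

```bash
for i in 1 ; do python3 -m crank '{"ticks": [[-0.004,0,0,0,0],[0,0,0,0,0]]}'; python3 -m crank '{"ticks": [[-0.004,0,0,0,0],[0,0,0,0,0]]}';python3 -m crank '{"ticks": [[-0.004,0,0,0,0],[0,0,0,0,0]]}';python3 -m crank '{"ticks": [[-0.004,0,0,0,0],[0,0,0,0,0]]}';done | grep -E "pos|cont"
```

```text
position: [469.2, 136.4, 25.4]
contact_force: [-1.6, 0.4, 0.7]
position: [469.7, 136.5, 25.3]
contact_force: [-4.1, -0.3, 1.9]
position: [470.2, 136.4, 25.2]
contact_force: [-5.1, -0.2, 4.0]
position: [470.6, 136.5, 25.1]
contact_force: [-7.0, 0.5, 6.1]
```

To row units: -0.7 mm / 250 = -0.0028.

```bash
for i in 1 ; do python3 -m crank '{"ticks": [[-0.0028,0,0,0,0],[0,0,0,0,0],[0,0,0,0,0]]}'; python3 -m crank '{"ticks": [[-0.0028,0,0,0,0],[0,0,0,0,0],[0,0,0,0,0]]}';done | grep -E "pos|cont"
```

```text
position: [470.7, 136.4, 25.0]
contact_force: [-7.5, -0.3, 5.6]
position: [471.0, 136.5, 25.0]
contact_force: [-9.3, -0.1, 7.9]
```

To row units: -0.6 mm / 250 = -0.0024.

```bash
for i in 1 ; do python3 -m crank '{"ticks": [[0,0,-0.0024,0,0],[0,0,0,0,0]]}'; python3 -m crank '{"ticks": [[0,0,-0.0024,0,0],[0,0,0,0,0]]}'; python3 -m crank '{"ticks": [[-0.0028,0,-0.002,0,0],[0,0,0,0,0]]}';done | grep -E "pos|cont"
```

```text
position: [471.3, 136.3, 25.1]
contact_force: [-5.1, 0.3, 0.1]
position: [471.4, 136.3, 25.4]
contact_force: [-5.1, 0.7, -2.7]
position: [471.4, 136.3, 25.6]
contact_force: [-5.6, 0.0, -4.5]
```

To row units: -0.8 mm / 250 = -0.0032.

```bash
for i in 1 ; do python3 -m crank '{"ticks": [[-0.0032,0,0,0,0],[0,0,0,0,0]]}'; python3 -m crank '{"ticks": [[-0.0032,0,-0.0004,0,0],[0,0,0,0,0]]}';python3 -m crank '{"ticks": [[-0.0024,0,-0.0008,0,0],[0,0,0,0,0]]}';done | grep -E "pos|cont"
```

```text
position: [471.4, 136.2, 25.4]
contact_force: [-7.6, 0.7, -2.3]
position: [471.8, 136.2, 25.3]
contact_force: [-8.1, -0.3, -1.9]
position: [471.9, 136.2, 25.4]
contact_force: [-8.4, 0.7, -1.9]
```

```bash
for i in 1 ; do python3 -m crank '{"ticks": [[0.016,0,0,0,0],[0.04,0,0,0,0],[0.08,0,-0.02,0,0],[0,0,-0.12,0,0],[0,0,-0.12,0,0]]}'; python3 -m crank '{"ticks": [[0,-0.12,-0.08,0,0],[0,-0.12,0,0,0],[0,-0.12,0,0,0],[0,-0.12,0,0,0],[0,0,0,0,0]]}';done | grep -E "pos|cont"; sed -i 's/zt=.*/zt=14;p=np.array([460,136,0])/; s/(-12,-28),(70,-28),(70,30),(-12,30)/(-10,-25),(72,-25),(72,25),(-10,25)/' w.py; python3 w.py
python3 - <<'E'
from h import *
for n in("top","scene"):
    h=env.grab_frame(n)
    for c in blobs(h,[0,150,80],[8,255,255],12): print(n,"dot",rect(h,c,48))
    for c in blobs(h,*BLUE,12):
        P=rect(h,c,5)
        if abs(P[1]-135)<30: print(n,"blue",P)
E
```

```text
position: [440.4, 133.6, 92.0]
contact_force: [0.1, 0.6, -0.1]
position: [444.8, 9.0, 108.7]
contact_force: [0.6, -0.4, -0.0]
top dot [562.9 137.6  22.9  16.  -87.6]
scene dot [556.2 136.   25.   23.3  38.3]
scene blue [-1350.    115.5   361.5   119.    -43.2]Traceback (most recent call last):
  File "w.py", line 7, in <module>
    q=cv2.projectPoints(Q,h["rvec"],h["tvec"],h["K"],h["dist_coeffs"])[0].reshape(-1,2).astype(np.int32)
      ~~~~~~~~~~~~~~~~~^^^^^^^^^^^^^^^^^^^^^^^^^^^^^^^^^^^^^^^^^^^^^^^
cv2.error: OpenCV(4.12.0) /io/opencv/modules/calib3d/src/calibration_base.cpp:1490: error: (-215:Assertion failed) npoints >= 0 && (depth == CV_32F || depth == CV_64F) in function 'projectPoints'
```

To row units: -30 mm / 250 = -0.12.

```bash
sed -i 's/\[460,136,0\]/[460.,136,0]/; s/zt=14/zt=14./' w.py; python3 -m crank '{"ticks": [[0,-0.12,0,0,0],[0,-0.12,0,0,0],[0,-0.12,0,0,0],[0,-0.12,0,0,0],[0,-0.12,0,0,0]]}' | grep pos; python3 w.py
python3 - <<'E'
from h import *
h=env.grab_frame("top")
for c in blobs(h,[0,150,80],[8,255,255],12): print("dot",rect(h,c,48))
E
```

```text
position: [443.8, -136.8, 102.0]
t 85 [510.3 137.7  45.1  23.6   2.2] 533.0
t 100 [509.2 138.8  47.2  25.9   2.2] 533.0
s 100 [506.8 131.6  47.6  30.   -1.3] 530.3
dot [559.3 137.5  23.2  22.9   2.3]
```

```bash
python3 -c "
from station import env
print(env.observe()['clock'],env.sign_off())"
```

```text
the job is handed in; nothing more can be done
34.9333 None
```

I handed the job in at 34.9 s: one blue packer lies flat under the short foot with the wedge pushed in on top until it bore (about 8 N of push, roughly 6 N estimated on the foot), and the machine's red dot has not moved; the load on the neighbouring feet was not measured, and sign-off gave no verdict.

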